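Nest three vertebrae on the sprung hook

ROBOT

A 7-joint arm with a two-finger parallel gripper is mounted at the origin on the work surface. World frame = base frame: x ahead of the robot, y to its left, z up, the work surface at z = 0. Lengths are in m, angles in rad, forces in N, time in s.
With the tool pointing down it reaches from about 0.425 to 0.875 m from the base axis. Payload 4.7 kg.
Tool frame: the origin (TCP) lies at the very end of the fingers, on their centre line; the grasp point (between the pads) lies 19 mm behind it; z points along the fingers, y is the line along which they close (so a half turn about z gives the same grasp; the last joint's range is limited). The gripper opens to 87 mm and grips with 3 to 60 N. Pads are 19 mm wide; open, the fingers measure 117 mm over their backs; the gripper's body (75 mm by 190 mm) begins 51 mm behind the grasp point.
Start: joints at [1.202, 0.321, -0.07, 1.45, 0.023, 1.371, -0.057], TCP at [0.243, -0.603, 0.223] pointing down, gripper open.
Joint ranges: [-2.86, 2.86], [-0.3, 2.09], [-1.38, 1.24], [0.06, 2.45], [-1.56, 4.7], [0.09, 2.05], [-2.69, 2.69]. Speed limits (rad/s): [2.57, 2.57, 3.14, 3.14, 3.14, 3.14, 3.14].

INTERFACE

Orientations are given as a rotation vector (axis times angle).
In Python, from bench import ctrl, imaging, ticket gives the robot as it stands.
- The arm moves only by the tool jog_arm, never from a script. Its argument "rows" is text: rows parted by semicolons, each of 7 numbers parted by spaces: the shift along the tool's x, y, z in cm, then the turn, a rotation vector about the tool's x, y, z in rad, then the closure, from -1 (fully open) to 1 (shut), so that 0 is half open. A call has 1 to 5 rows; each row shifts and turns the commanded pose from where the row before left it, along the tool's axes as they then stand; what a row does not reach is not made up. A row lasts 1/8 s, in which the tool goes at most 62.5 mm and 10.7 degrees, less where a joint would pass 70% of its speed; a pose out of reach is approached as far as the arm can. A call with a gripper value outside its range is refused whole. The fingers move at their own pace and stop on an object; "force" is the grip in N (left out, the last holds). Time passes only in rows, so rows that do not move let the fingers close. It gives the time, the measured TCP pose, the force, the opening and the grip force at its end, in the units of the state.
- ctrl.get_state(): the state, without advancing time (a new reading comes with each control period).
- imaging.get_image(name): name is "scene" or "top"; returns a dict with "img" (420x560x3 uint8, blue, green, red), "vertical_fov" (degrees; the focal length in pixels is half the picture's height over the tangent of half this angle, whatever the lens; pixels are square), "cx", "cy" (the principal point, pixels), "k1" (the pictures are not rectified: a ray, as slopes to the right and down, at radius r is drawn at 1 + k1 r^2 times it, then the intrinsics apply), "origin" and "orientation" of the camera in the world. Camera axes: x right, y down, z forward; pixel columns grow to the right and rows downward; lengths in m; the calibration is good to about 2 mm. A picture is of the moment at which its call begins. There is no depth.
- ticket.close_job(): hands the job in; it is judged then, once.
The state is a dict: "time": time; "joint_positions": joint angles; "qd": joint speeds; "joint_torque": joint torques, N m; "position": TCP position; "tool_rot": TCP orientation; "ft_force": force on the tool from outside, world axes, zero at the start; "torque": the same for the moment, N m; "grip_width": opening from 0.0 (shut) to 1.0 (fully open); "grip_force": force on a finger pad.
Only numpy, scipy, OpenCV 4.12 (cv2) and the standard library are available. Lean on these libraries where they do the work, as an engineer would, in place of code of your own. Each camera call takes 0.05 s, during which the arm holds its last target. There are 200 camera calls.

TASK

Put the three vertebra models back on the J-hook through their canals, largest first and smallest last, with every spinous-process handle pointing to the front of the hook, away from its shank. The prong is sprung and holds them wherever they are left, so push each one down by feel until it presses home with a force you can feel above the drag (never more than 20 N): the first on the rubber washer, the others flat on the one below. Leave the other models where they are and let go of everything.

Things in the scene. Friction and masses are not known exactly. Their poses are not given: they have to be found in the camera images.
- lumbar_center (a point): largest (lumbar) vertebra model, bone-coloured plastic, about 130 g, lying flat. Point: on the axis of its 18 mm round canal, half-way up its 18 mm thickness. z up; +x to the round vertebral body (46 mm across); -x along the spinous process, its handle: a 10 mm blade ending 57 mm from the axis. Flat lugs 20 mm long on the canal ring's +y and -y sides: 58 mm over both
- lumbar: the same largest vertebra; origin on the canal axis at its underside, same axes. Gripped across its two side lugs (closing along y) it is held centrally and the fingers straddle the prong
- thoracic_center (a point): middle-sized (thoracic) vertebra model, bone-coloured plastic, about 90 g, lying flat. Point: on the axis of its 18 mm round canal, half-way up its 16 mm thickness. z up; +x to the round vertebral body (36 mm across); -x along the spinous process, its handle: a 10 mm blade ending 52 mm from the axis. Flat lugs 20 mm long on the canal ring's +y and -y sides: 48 mm over both
- thoracic: the same middle-sized vertebra; origin on the canal axis at its underside, same axes. Gripped across its two side lugs (closing along y) it is held centrally and the fingers straddle the prong
- cervical_center (a point): smallest (cervical) vertebra model, bone-coloured plastic, about 60 g, lying flat. Point: on the axis of its 18 mm round canal, half-way up its 14 mm thickness. z up; +x to the round vertebral body (26 mm across); -x along the spinous process, its handle: a 10 mm blade ending 37 mm from the axis. Flat lugs 20 mm long on the canal ring's +y and -y sides: 40 mm over both
- cervical: the same smallest vertebra; origin on the canal axis at its underside, same axes. Gripped across its two side lugs (closing along y) it is held centrally and the fingers straddle the prong
- prong_tip (a point): top of the J-hook's upright steel prong (11 mm rod, round end), on its axis, 106 mm above the table. z up, -x to the front of the hook. From 6 to 55 mm below the tip, sprung rubber-faced strips on its +y and -y sides stand out to 19 mm and spring in to 14 mm: a vertebra drags on them all the way with an uneven 3 to 9 N and stays where it is let go
- hook: the fixed hook stand; origin on the prong's axis at table height, axes as the prong's. 130 x 100 mm base plate, 10 mm thick, mostly to +x; from it the shank (no higher than 32 mm) curves forward to the foot of the prong
- seat: fixed flange 24 mm above the table on the prong's axis. It carries a stop collar with a springy 32 mm rubber washer on top (8 N/mm, 2.5 mm give). The collar is set differently each time, NOT reported: the washer's top is 44 to 60 mm below the tip, found by feel. A vertebra is home when it bears on the washer or on the vertebra below: force rises above the drag; press to 12-14 N in all
- humerus: white resin upper-arm bone lying behind the hook, 270 mm long; origin under its middle. Bystander
- oesophagus: ribbed pink plastic tube standing on a 60 mm foot, 120 mm tall; origin under its centre. Bystander
- fat_cell: yellow ball, 72 mm, on a black foot, 78 mm tall; origin under its centre. Bystander
- red_cell: round red disc, 64 mm, upright on a clear acrylic foot, 83 mm tall; origin under its centre. Bystander
- shank (a point): point on the hook's shank, 62 mm behind the prong's axis (along own +x of the hook), 18 mm above the table; marks the back of the hook
There are look-alikes about, which are no part of the job. Leave any pink or yellow look-alike of the cervical alone. Leave any pink look-alike of the lumbar alone.

How it is judged:
On the way, in this order (a step that is already met when the one before it is completed fails the run):
1. the largest vertebra is on the prong, pressed home on the washer, handle to the front (horizontal distance between lumbar_center and prong_tip below 0.007 m and angle between lumbar's own z axis and vertical below 0.12 rad and angle between the x axis of lumbar and the x axis of hook, either way round below 0.3 rad and contact force between lumbar and seat above 0.3 N and z of lumbar_center in the frame of hook below 0.075 m and x of shank in the frame of lumbar above 0 m and contact force between lumbar and seat above 2.5 N), for 0.1 s.
2. the middle one is on the prong, pressed flat on the largest, handle to the front (horizontal distance between thoracic_center and prong_tip below 0.007 m and angle between thoracic's own z axis and vertical below 0.12 rad and angle between the x axis of thoracic and the x axis of hook, either way round below 0.3 rad and z of thoracic_center in the frame of lumbar_center between 0.013 and 0.0186 m and x of shank in the frame of thoracic above 0 m and contact force between thoracic and lumbar above 2.5 N), for 0.1 s.
3. the smallest is on the prong, pressed flat on the middle one, handle to the front (horizontal distance between cervical_center and prong_tip below 0.007 m and angle between cervical's own z axis and vertical below 0.12 rad and angle between the x axis of cervical and the x axis of hook, either way round below 0.3 rad and z of cervical_center in the frame of thoracic_center between 0.011 and 0.0166 m and x of shank in the frame of cervical above 0 m and contact force between cervical and thoracic above 2.5 N), for 0.1 s.
At the end, for the whole second after the job is handed in: All on the prong, within 7 mm of its axis, level to 7 deg, handles to the front to 17 deg; the largest bears on the washer, the middle one within 1.6 mm of flat on it, the smallest likewise on the middle one; at rest, let go; other models within 20 mm of their starts (horizontal distance between each of lumbar_center, thoracic_center, cervical_center and prong_tip below 0.007 m and angle between each of lumbar, thoracic, cervical's own z axis and vertical below 0.12 rad and angle between the x axis of each of lumbar, thoracic, cervical and the x axis of hook, either way round below 0.3 rad and contact force between lumbar and seat above 0.3 N and z of lumbar_center in the frame of hook below 0.075 m and x of shank in the frame of lumbar above 0 m and z of thoracic_center in the frame of lumbar_center between 0.013 and 0.0186 m and x of shank in the frame of thoracic above 0 m and z of cervical_center in the frame of thoracic_center between 0.011 and 0.0166 m and x of shank in the frame of cervical above 0 m and linear speed of each of lumbar, thoracic, cervical below 0.02 m/s and distance of each of humerus, oesophagus, fat_cell, red_cell from where it was at the start of the episode below 0.02 m); the robot touches nothing.
It fails at once if a vertebra is pressed on the washer or on the vertebra below with more than 20 N, or the hook as a whole (springs' squeeze included) is loaded with more than 40 N (contact force between lumbar and seat above 20 N or contact force between thoracic and lumbar above 20 N or contact force between cervical and thoracic above 20 N or contact force between any of lumbar, thoracic, cervical, the arm, the fingers and hook above 40 N).
It fails at once if another model is knocked over or shifted by more than 20 mm (distance of any of humerus, oesophagus, fat_cell, red_cell from where it was at the start of the episode above 0.02 m or angle between any of humerus, oesophagus, fat_cell, red_cell's own z axis and vertical above 0.5 rad).
It also fails if it takes over 72 s, if anything falls off the work surface, if the arm or the gripper's body presses on something with over 40 N, if the wrist force passes 120 N, or if a joint passes its speed limit or range.

## Working session

There is one attempt and no reset: what is moved stays moved. The work goes in short steps, Python scripts to look and compute and a tool call to move; the robot and the scene stay as the last step left them, time stands still between calls to the robot, and variables do not carry over. Pictures are saved under pics/ and viewed, at most 10 in all, crops included, and the job is handed in when it is done.

Besides the shell and the picture viewer there is one more tool, called after "Call:" as name(argument=value, ...) on one line, values as JSON. jog_arm: Moves the arm, as the interface text tells. Its arguments: {"type":"object","properties":{"rows":{"type":"string"},"force":{"type":"number"}},"required":["rows"]}

```bash
mkdir -p pics; cat > h.py <<'E'
import numpy as np, cv2
from scipy.spatial.transform import Rotation as R
from bench import ctrl, imaging, ticket
def cam(name):
    d=imaging.get_image(name); return d
def rot(d):
    o=np.array(d["orientation"],float)
    return R.from_rotvec(o) if o.size==3 else (R.from_quat(o) if o.size==4 else R.from_matrix(o))
def f(d): return d["img"].shape[0]/2/np.tan(np.radians(d["vertical_fov"])/2)
def ray(d,u,v):
    a=np.array([(u-d["cx"])/f(d),(v-d["cy"])/f(d)]); s=a.copy()
    for _ in range(30): s=a/(1+d["k1"]*(s@s))
    return rot(d).apply([s[0],s[1],1])
def at(d,u,v,z):
    r=ray(d,u,v); o=np.array(d["origin"]); return o+r*(z-o[2])/r[2]
def proj(d,p):
    c=rot(d).inv().apply(np.array(p)-d["origin"]); s=c[:2]/c[2]; s=s*(1+d["k1"]*(s@s)); return s*f(d)+[d["cx"],d["cy"]]
E
python3 - <<'E'
from h import *
import pickle
for n in("scene","top"):
    d=cam(n); pickle.dump(d,open(f"pics/{n}0.pkl","wb")); cv2.imwrite(f"pics/{n}0.png",cv2.resize(d["img"],(800,600),interpolation=cv2.INTER_CUBIC))
    print({k:v for k,v in d.items() if k!="img"})
print(ctrl.get_state())
E
```

```text
{'vertical_fov': 53.96945581661883, 'cx': 275.456916292378, 'cy': 205.60385325206957, 'k1': -0.0024146057585655, 'origin': array([1.42776825, 0.36133435, 0.71418176]), 'orientation': array([-1.3364189 , -2.00646281,  1.06064634])}
{'vertical_fov': 49.837743976755704, 'cx': 284.02470995061236, 'cy': 208.6685345102092, 'k1': -0.01559359407157466, 'origin': array([0.40180246, 0.01210947, 1.15480902]), 'orientation': array([-2.11527809,  2.12640878, -0.19508586])}
{'time': 0.1, 'joint_positions': array([ 1.20209688,  0.32173229, -0.07012266,  1.45152601,  0.02260318,
        1.37079809, -0.0569054 ]), 'qd': array([ 0.00117422, -0.0014283 ,  0.00025991, -0.003597  , -0.00084552,
       -0.00039844,  0.00087702]), 'joint_torque': array([-3.05929370e-04, -4.92570877e+01, -4.05691685e-01, -3.13398385e+01,
       -6.41636783e-02,  3.95592581e-02,  4.98566487e-05]), 'position': array([ 0.24258302, -0.60251624,  0.2215955 ]), 'tool_rot': array([-3.08260829e+00, -5.97415861e-01,  6.28281125e-04]), 'ft_force': array([1.45381666, 0.12248849, 0.23817306]), 'torque': array([ 0.0338612 , -0.02501752, -0.01684558]), 'grip_force': 0.0, 'grip_width': 1.000073858448116}
```

View pics/scene0.png

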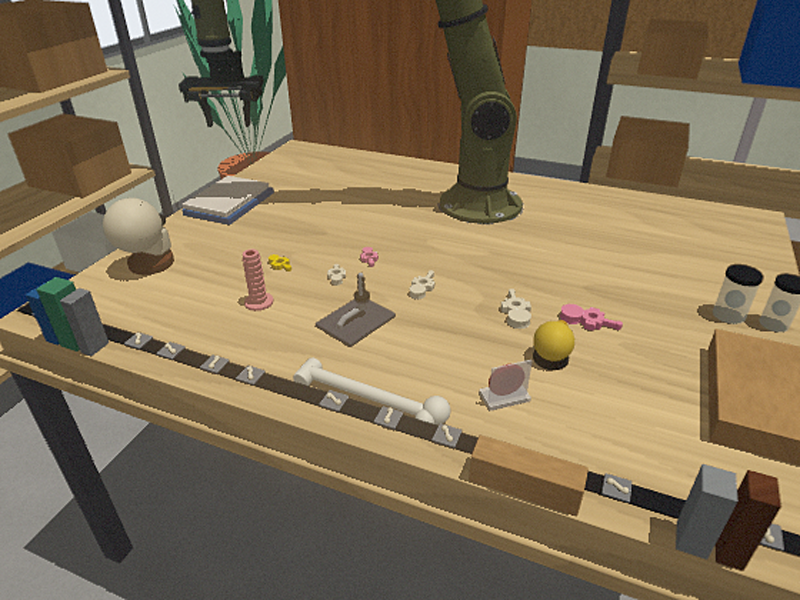

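View pics/top0.png

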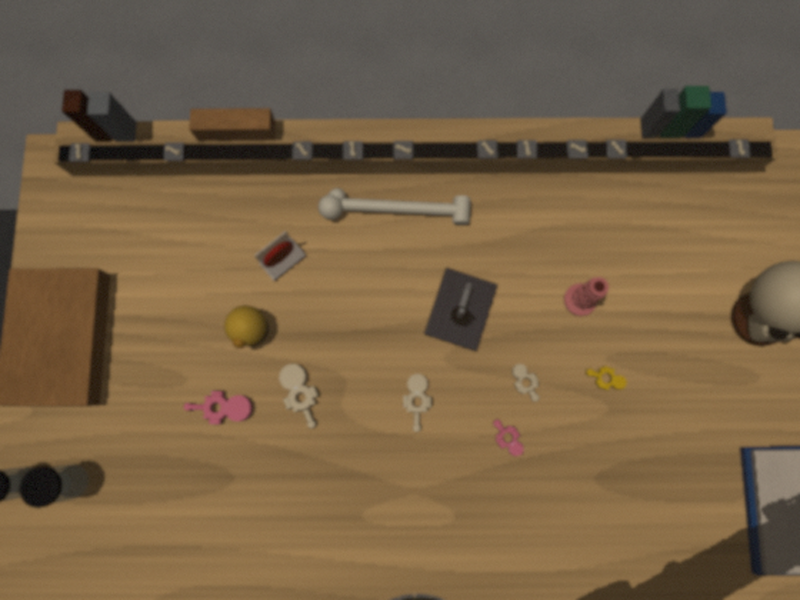

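Candidates, in top-view pixels on the 800x600 picture:
- Bone-coloured lumbar at (299,395), thoracic at (417,400) and cervical at (526,380).
- Look-alikes: pink lumbar at (215,407), pink cervical at (508,438) and yellow cervical at (606,378).

I choose the three bone-coloured ones. The hook washer is at about (461,316), with the shank going up the picture. Next is one close crop to check this.

```bash
python3 - <<'E'
from h import *
import pickle
t=pickle.load(open("pics/top0.pkl","rb"));s=pickle.load(open("pics/scene0.pkl","rb"))
def c(d,u,v,w=33,h=30,k=8):
    i=d["img"][v-h:v+h,u-w:u+w]; i=cv2.resize(i,(266,298),interpolation=cv2.INTER_CUBIC); 
    cv2.putText(i,f"{u-w},{v-h}",(4,14),0,.45,(0,0,255)); return i
a=np.hstack([c(t,209,277),c(t,292,281),c(t,368,266)])
b=np.hstack([c(t,322,216),c(s,252,208),c(s,250,220)])
cv2.imwrite("pics/crop1.png",np.vstack([a,b])); print(a.shape)
# segmentation: bone coloured blobs in top
g=t["img"].astype(int); hsv=cv2.cvtColor(t["img"],cv2.COLOR_BGR2HSV)
for n,(u,v) in dict(l=(209,277),t=(292,281),c=(368,266)).items(): print(n,g[v-3:v+4:3,u-12:u+13:4].tolist())
E
```

```text
(298, 798, 3)
l [[[67, 107, 134], [77, 111, 135], [119, 147, 164], [97, 120, 135], [115, 143, 161], [118, 146, 162], [77, 99, 113]], [[74, 113, 143], [98, 129, 152], [116, 143, 159], [59, 87, 109], [95, 129, 152], [119, 147, 164], [82, 105, 120]], [[82, 119, 147], [115, 143, 158], [115, 144, 160], [59, 83, 101], [105, 137, 157], [117, 145, 161], [53, 79, 98]]]
t [[[78, 116, 147], [111, 139, 153], [102, 130, 144], [83, 116, 140], [115, 142, 160], [95, 122, 138], [74, 111, 139]], [[77, 117, 146], [114, 144, 158], [84, 107, 123], [74, 114, 144], [110, 140, 158], [104, 130, 145], [71, 108, 135]], [[75, 117, 148], [109, 138, 154], [111, 137, 154], [84, 112, 133], [116, 144, 162], [98, 124, 140], [77, 116, 146]]]
c [[[72, 108, 137], [88, 113, 132], [114, 141, 158], [102, 128, 143], [108, 138, 153], [74, 111, 136], [73, 113, 140]], [[76, 115, 145], [76, 112, 138], [101, 129, 145], [69, 106, 133], [98, 125, 140], [88, 119, 138], [74, 112, 141]], [[76, 115, 146], [87, 117, 136], [110, 139, 158], [76, 117, 146], [96, 124, 140], [90, 117, 134], [71, 108, 137]]]
```

View pics/crop1.png

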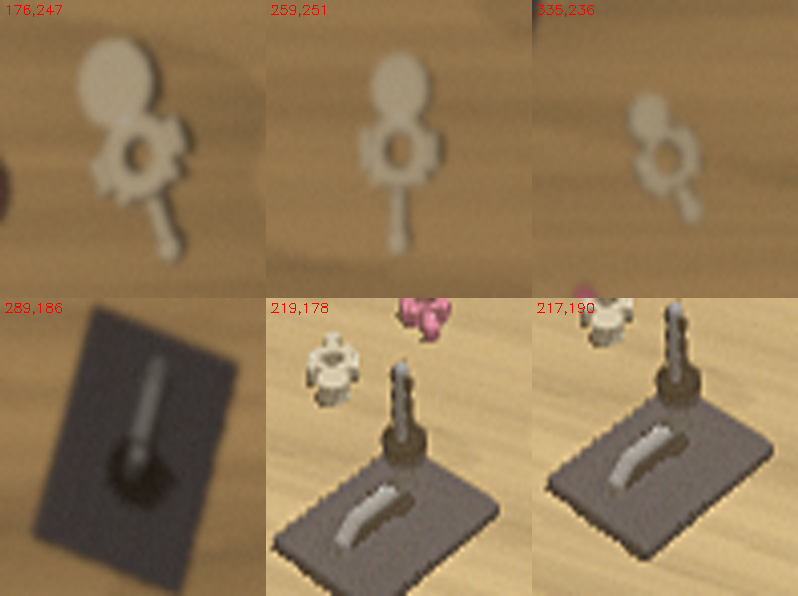

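The crop confirms the three bone-coloured models: round bodies to world +x, handles towards the robot. The prong runs from the flange at top-view original pixel (321,222) to its tip at about (328,197). In the scene view the tip is at (252.5,191). The shank is on the +x side of the prong.

```bash
cat > meas.py <<'E'
from h import *
from scipy.optimize import least_squares
def bonemask(d):
    g=cv2.resize(d["img"],None,fx=4,fy=4,interpolation=cv2.INTER_CUBIC).astype(float)
    return g
def vert(d,u,v,h,w=30):
    g=bonemask(d); r=g[...,0]/(g[...,2]+1); 
    m=(r>0.63)&(g[...,2]>95)
    M=np.zeros(m.shape,np.uint8); M[4*(v-w):4*(v+w),4*(u-w):4*(u+w)]=m[4*(v-w):4*(v+w),4*(u-w):4*(u+w)]
    n,l,st,ce=cv2.connectedComponentsWithStats(M); k=1+np.argmax(st[1:,4]); M=(l==k).astype(np.uint8)
    cs,hi=cv2.findContours(M,cv2.RETR_CCOMP,cv2.CHAIN_APPROX_NONE)
    hs=[c for c,q in zip(cs,hi[0]) if q[3]>=0]; hc=max(hs,key=cv2.contourArea)
    mm=cv2.moments(hc); p=np.array([mm["m10"],mm["m01"]])/mm["m00"]
    px=lambda q:((q[0]+.5)/4-.5,(q[1]+.5)/4-.5)
    c=at(d,*px(p),h/2)
    o=max([c_ for c_,q in zip(cs,hi[0]) if q[3]<0],key=cv2.contourArea)[:,0]
    P=np.array([at(d,*px(q),h) for q in o[::2]])
    return c,P,cv2.contourArea(hc)/16*(1.14/f(d))**2*1e6, px(p)
E
python3 - <<'E'
from meas import *
import pickle
t=pickle.load(open("pics/top0.pkl","rb"));s=pickle.load(open("pics/scene0.pkl","rb"))
for n,u,v,h in(("l",209,277,.018),("t",292,281,.016),("c",368,266,.014)):
    c,P,a,px=vert(t,u,v,h); q=(P-c)[:,:2]; r=np.hypot(*q.T)
    # handle = narrow end: farthest point whose direction is robot-side
    k=q[:,0]<0; far=q[k][r[k]>r[k].max()-.004].mean(0)
    kb=q[:,0]>0; fb=q[kb][r[kb]>r[kb].max()-.003].mean(0)
    print(n,c,"hole mm2",a,px,"handle len",r[k].max(),"yaw handle",np.arctan2(*(-far)[::-1]),"body",r[kb].max(),np.arctan2(*fb[::-1]),"scene px of c",proj(s,c))
tip=at(t,328.2,197.5,.106); print("tip top",tip); print("tip scene",at(s,252.5,190.9,.106))
cr=[at(t,289+x/4.03,186+(y-298)/4.97,.010) for x,y in((95,305),(238,366),(182,590),(35,535))]
for c in cr: print(c)
print([np.linalg.norm(cr[i]-cr[i-1]) for i in range(4)])
print([np.arctan2(*(cr[i]-cr[j])[:2][::-1]) for i,j in((0,3),(1,2))],[np.arctan2(*(cr[i]-cr[j])[:2][::-1])-np.pi/2 for i,j in((0,1),(3,2))])
print(at(t,*(289+128/4.03,186+180/4.97),.045))
E
```

```text
l [0.44385079 0.20288249 0.009     ] hole mm2 201.95059001934322 (np.float64(210.2271161417323), np.float64(277.8658136482939)) handle len 0.05716949693111558 yaw handle 0.42981275557474413 body 0.06183274985065833 0.38662583554722124 scene px of c [361.0517286 214.4037384]
t [ 0.43568099 -0.00176746  0.008     ] hole mm2 217.85221128070884 (np.float64(291.7480231143552), np.float64(280.7915145985401)) handle len 0.051745706529394225 yaw handle -0.03835928960371103 body 0.048581096321170865 -0.02611463259142761 scene px of c [295.92029227 198.54450982]
c [ 0.46793344 -0.19439771  0.007     ] hole mm2 214.67188702843572 (np.float64(368.0171296296296), np.float64(267.44953703703703)) handle len 0.03540964590166865 yaw handle 0.45160403104331653 body 0.03581598026520243 0.5474725084538513 scene px of c [235.46206083 191.41626386]
tip top [ 0.62759823 -0.08860008  0.106     ]
tip scene [ 0.58256079 -0.07453627  0.106     ]
[ 0.67534031 -0.05780805  0.01      ]
[ 0.64219801 -0.14904525  0.01      ]
[ 0.52550251 -0.11013485  0.01      ]
[ 0.5543214  -0.01782758  0.01      ]
[np.float64(0.1274520028088655), np.float64(0.09707027992785362), np.float64(0.12301161653915116), np.float64(0.09670139635169421)]
[np.float64(-0.31907711943455286), np.float64(-0.3218423801702951)] [np.float64(-0.3484334608080806), np.float64(-0.3026170731053517)]
[ 0.57804305 -0.07453636  0.045     ]
```

```bash
cat > go.py <<'E'
import sys
from h import *
# usage: go.py x y z yaw [...more waypoints]; prints tool-frame deltas (cm) and turn about tool z
s=ctrl.get_state(); T=R.from_rotvec(s["tool_rot"]); p=np.array(s["position"])
a=list(map(float,sys.argv[1:]))
x=T.apply([1,0,0]); z=T.apply([0,0,1]); print("t",round(s["time"],2),"pos",p.round(4),"yaw",round(float(np.arctan2(x[1],x[0])),3),"zax",z.round(3),"F",np.round(s["ft_force"],2),"w",round(s["grip_width"],3),"gf",round(s["grip_force"],1))
for i in range(0,len(a),4):
    y=a[i+3]; G=R.from_matrix(np.array([[np.cos(y),np.sin(y),0],[np.sin(y),-np.cos(y),0],[0,0,-1]]))
    d=T.inv().apply(np.array(a[i:i+3])-p)*100; r=(T.inv()*G).as_rotvec()
    n=max(np.linalg.norm(d)/6.25,np.linalg.norm(r)/.187)
    print("shift cm",d.round(2),"turn",r.round(3),"rows",round(n,1)); T=G;p=np.array(a[i:i+3])
E
python3 - <<'E'
from h import *
import pickle
from scipy.optimize import least_squares
t=pickle.load(open("pics/top0.pkl","rb"));s=pickle.load(open("pics/scene0.pkl","rb"))
for q in((322.5,218.6),): print("tip top",at(t,*q,.106))
print("proj scene tip->top",proj(t,[.5826,-.0745,.106]))
for n,u,v,z in(("oes",409,211,0.0),("fat",170,228,.04),("red",197,180,0.0)): print(n,at(t,u,v,z))
i=t["img"][207:228,311:333].max(2); print(i)
i=s["img"][184:200,246:260].max(2); print(i)
E
python3 go.py .50 -.15 .16 .40 .444 .203 .08 .40
```

```text
tip top [ 0.5769412  -0.07403151  0.106     ]
proj scene tip->top [322.64946125 216.22715287]
oes [ 0.61336284 -0.30784958  0.        ]
fat [0.5662931  0.30141931 0.04      ]
red [0.69963825 0.24583084 0.        ]
[[ 58  60  56  59  60  58  58  58  59  60  60  63  78  95 100  96  82  62
   53  57  59  57]
 [ 58  58  58  58  59  58  60  61  59  60  62  68  84  97 101  94  79  60
   55  55  58  59]
 [ 60  59  56  57  60  61  62  60  59  59  63  73  86  98  99  89  72  58
   55  59  57  57]
 [ 60  56  59  61  58  59  59  59  59  59  64  77  91 101  95  84  63  54
   55  60  57  60]
 [ 57  59  60  57  61  59  59  59  59  61  67  83  95 100  91  77  57  52
   57  57  58  56]
 [ 60  62  61  58  61  61  61  59  60  61  73  88  97  97  90  72  53  51
   54  56  60  56]
 [ 60  58  59  61  59  61  61  58  57  61  71  84  94  94  81  61  50  53
   54  58  58  60]
 [ 58  60  56  57  60  60  56  53  50  51  61  73  79  79  72  56  52  55
   59  56  61  59]
 [ 59  60  60  56  59  54  53  48  47  47  61  75  76  72  61  52  48  58
   59  59  58  58]
 [ 60  58  59  59  61  54  51  42  40  52  68  87
[... 1543 characters left out ...]
98 200 204 210  93 139 159 156 176 209 202 201 201 200]
 [196 199 200 173  69 115 130 123 159 212 203 198 200 203]
 [198 197 198 204  69 106 115  82  88 149 206 202 197 201]
 [204 201 204 210 144 106 115  82  73 136 205 200 200 198]
 [205 207 208 214 103 108 119  87  71 174 202 197 196 195]
 [200 204 206 217  64 107 114 115  88 224 205 199 198 196]
 [197 197 202 220  92 107 116  92  81 156 211 205 200 201]
 [199 196 202 211 129 110 112  89  75 141 214 205 205 203]]
t 0.1 pos [ 0.2426 -0.6025  0.2216] yaw 0.383 zax [-0.001  0.002 -1.   ] F [1.45 0.12 0.24] w 1.0 gf 0.0
shift cm [ 40.78 -32.35   6.21] turn [-0.002  0.    -0.017] rows 8.4
shift cm [  8.59 -34.69   8.  ] turn [0. 0. 0.] rows 5.9
```

Call:
jog_arm(rows="4.53 -3.59 0.69 0 0 0 -1;4.53 -3.59 0.69 0 0 0 -1;4.53 -3.59 0.69 0 0 0 -1;4.53 -3.59 0.69 0 0 0 -1;4.53 -3.59 0.69 0 0 -0.017 -1", force=50)

```text
time: 0.72
position: [0.3864, -0.35, 0.1876]
tool_rot: [3.079, 0.624, -0.0]
ft_force: [-0.0, -0.1, -0.4]
grip_width: 1.0
grip_force: 0.0
```

Call:
jog_arm(rows="4.53 -3.59 0.69 0 0 0 -1;4.53 -3.59 0.69 0 0 0 -1;4.53 -3.59 0.69 0 0 0 -1;4.53 -3.59 0.69 0 0 0 -1;1.4 -5.7 1 0 0 0 -1")

```text
time: 1.35
position: [0.4893, -0.0888, 0.1502]
tool_rot: [-3.078, -0.625, -0.003]
ft_force: [0.8, 0.4, 0.0]
grip_width: 0.996
grip_force: 0.0
```

Call:
jog_arm(rows="1.4 -5.7 1 0 0 0 -1;1.4 -5.7 1 0 0 0 -1;1.4 -5.7 1 0 0 0 -1;1.4 -5.7 1 0 0 0 -1;0 0 0 0 0 0 -1")

```text
time: 1.98
position: [0.4482, 0.1457, 0.1098]
tool_rot: [-3.074, -0.638, 0.002]
ft_force: [0.3, -1.1, -0.0]
grip_width: 1.0
grip_force: 0.0
```

```bash
python3 go.py .444 .203 .05 .405 .444 .203 .002 .405; python3 - <<'E'
from h import *
s=cam("scene"); d=s; u,v=[int(a) for a in proj(s,[.444,.203,.03])]
cv2.imwrite("pics/l1.png",cv2.resize(s["img"][v-60:v+40,u-65:u+65],(780,600),interpolation=cv2.INTER_CUBIC)); print(u-65,v-60)
E
```

```text
t 1.98 pos [0.4482 0.1457 0.1098] yaw 0.409 zax [-0.002  0.001 -1.   ] F [ 0.26 -1.06 -0.02] w 1.0 gf 0.0
shift cm [ 1.9  -5.41  5.99] turn [-0.002  0.001  0.004] rows 1.3
shift cm [0.  0.  4.8] turn [0. 0. 0.] rows 0.8
296 148
```

Call:
jog_arm(rows="1 -2.7 2 0 0 0 -1;0.9 -2.7 2 0 0 0 -1;0 0 1.9 0 0 0 -1;0 0 0 0 0 0 -1")

```text
time: 2.52
position: [0.446, 0.1955, 0.0498]
tool_rot: [3.078, 0.621, -0.006]
ft_force: [0.4, -0.1, -0.2]
grip_width: 0.997
grip_force: 0.0
```

```bash
python3 go.py .444 .203 .002 .405; python3 - <<'E'
from h import *
s=cam("scene"); u,v=[int(a) for a in proj(s,[.444,.203,.03])]
t=cam("top"); a,b=[int(q) for q in proj(t,[.444,.203,.03])]
I=np.hstack([cv2.resize(s["img"][v-40:v+40,u-40:u+40],(400,400),interpolation=cv2.INTER_CUBIC),cv2.resize(t["img"][b-40:b+40,a-40:a+40],(400,400),interpolation=cv2.INTER_CUBIC)])
cv2.imwrite("pics/l2.png",I); print(u-40,v-40,a-40,b-40)
E
```

```text
t 2.52 pos [0.446  0.1955 0.0498] yaw 0.398 zax [-0.004 -0.002 -1.   ] F [ 0.38 -0.08 -0.16] w 0.997 gf 0.0
shift cm [ 0.13 -0.77  4.78] turn [ 0.     0.004 -0.007] rows 0.8
321 168 168 237
```

View pics/l2.png

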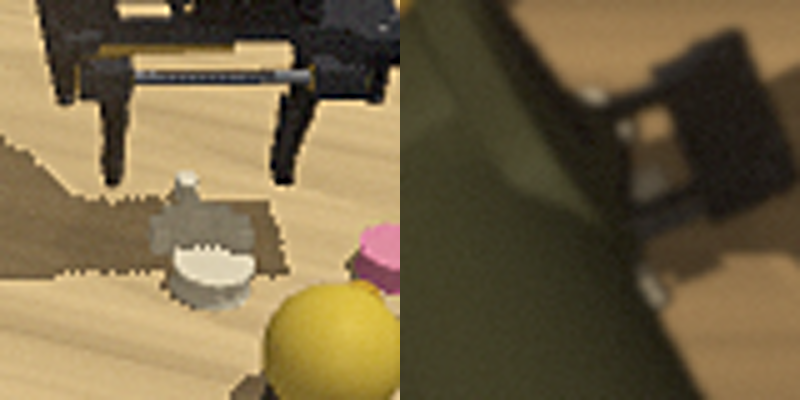

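The left half shows the open fingers straddling the lumbar's lugs, with the body disc at crop (212,275). The top view is mostly hidden by the arm. Descending now.

Call:
jog_arm(rows="0.13 -0.77 2 0 0 -0.007 -1;0 0 2.4 0 0 0 -1;0 0 0 0 0 0 -1")

```text
time: 3.0
position: [0.4445, 0.2039, 0.0068]
tool_rot: [3.076, 0.632, -0.004]
ft_force: [0.3, -0.3, -0.8]
grip_width: 0.998
grip_force: 0.0
```

```bash
python3 go.py .444 .203 .002 .405
```

```text
t 3.0 pos [0.4445 0.2039 0.0068] yaw 0.405 zax [-0.002 -0.001 -1.   ] F [ 0.27 -0.32 -0.77] w 0.998 gf 0.0
shift cm [-0.08  0.06  0.48] turn [0.    0.002 0.   ] rows 0.1
```

Call:
jog_arm(rows="-0.05 0.06 0.4 0 0 0 -1;0 0 0 0 0 0 0;0 0 0 0 0 0 1;0 0 0 0 0 0 1;0 0 0 0 0 0 1", force=50)

```text
time: 3.62
position: [0.4451, 0.2045, 0.0037]
tool_rot: [3.076, 0.635, 0.001]
ft_force: [-0.3, -0.5, 1.1]
grip_width: 0.659
grip_force: 50.0
```

Call:
jog_arm(rows="0 0 0 0 0 0 1;0 0 0 0 0 0 1")

```text
time: 3.88
position: [0.4451, 0.2045, 0.0037]
tool_rot: [3.076, 0.635, 0.0]
ft_force: [-0.6, -1.7, 3.6]
grip_width: 0.659
grip_force: 50.0
```

```bash
python3 go.py .444 .203 .16 .405 .581 -.0745 .16 -.32
```

```text
t 3.88 pos [0.4451 0.2045 0.0037] yaw 0.407 zax [ 0. -0. -1.] F [-0.63 -1.73  3.63] w 0.659 gf 50.0
shift cm [ -0.16   0.11 -15.63] turn [ 0.001 -0.     0.002] rows 2.5
shift cm [ 1.66 30.9   0.  ] turn [0.    0.    0.725] rows 5.0
```

Call:
jog_arm(rows="0 0 -3 0 0 0 1;0 0 -5.2 0 0 0 1;0 0 -5.2 0 0 0 1;0 2 -2.2 0 0 0 1;0.3 4 0 0 0 0 1")

```text
time: 4.5
position: [0.4722, 0.1526, 0.1616]
tool_rot: [3.075, 0.641, 0.007]
ft_force: [0.5, -0.6, -1.6]
grip_width: 0.66
grip_force: 50.0
```

Call:
jog_arm(rows="0.3 5 0 0 0 0 1;0.3 5 0 0 0 0 1;0.3 5 0 0 0 0 1;0.3 5 0 0 0 0 1;0.1 3 0 0 0 0 1")

```text
time: 5.12
position: [0.5746, -0.0583, 0.1584]
tool_rot: [-3.078, -0.63, 0.002]
ft_force: [0.3, 0.1, -0.6]
grip_width: 0.658
grip_force: 50.0
```

Call:
jog_arm(rows="0 0 0 0 0 0.15 1;0 0 0 0 0 0.15 1;0 0 0 0 0 0.15 1;0 0 0 0 0 0.15 1;0 0 0 0 0 0.12 1")

```text
time: 5.75
position: [0.5739, -0.0549, 0.1586]
tool_rot: [-3.102, 0.496, 0.002]
ft_force: [-0.1, 0.2, -0.5]
grip_width: 0.66
grip_force: 50.0
```

```bash
python3 go.py .581 -.0745 .13 -.32
```

```text
t 5.75 pos [ 0.5739 -0.0549  0.1586] yaw -0.317 zax [-0.001  0.001 -1.   ] F [-0.14  0.16 -0.49] w 0.66 gf 50.0
shift cm [1.29 1.64 2.86] turn [-0.     0.001  0.003] rows 0.6
```

Call:
jog_arm(rows="1.29 1.64 0 0 0 0 1;0 0 2.8 0 0 0 1;0 0 0 0 0 0 1")

```text
time: 6.12
position: [0.5798, -0.0764, 0.1289]
tool_rot: [3.103, -0.49, -0.008]
ft_force: [0.2, 0.4, -0.4]
grip_width: 0.658
grip_force: 50.0
```

```bash
python3 go.py .581 -.0745 .115 -.32; python3 - <<'E'
from h import *
s=cam("scene"); u,v=[int(a) for a in proj(s,[.581,-.0745,.1])]
t=cam("top"); a,b=[int(q) for q in proj(t,[.581,-.0745,.1])]
I=np.hstack([cv2.resize(s["img"][v-30:v+30,u-30:u+30],(400,400),interpolation=cv2.INTER_CUBIC),cv2.resize(t["img"][b-30:b+30,a-30:a+30],(400,400),interpolation=cv2.INTER_CUBIC)])
cv2.imwrite("pics/l3.png",I); print(u-30,v-30,a-30,b-30)
print("axis proj under .124 and tip", proj(s,[.581,-.0745,.106]))
E
```

```text
t 6.12 pos [ 0.5798 -0.0764  0.1289] yaw -0.313 zax [-0.005  0.001 -1.   ] F [ 0.19  0.4  -0.43] w 0.658 gf 50.0
shift cm [ 0.07 -0.22  1.39] turn [0.001 0.005 0.007] rows 0.2
222 162 292 187
axis proj under .124 and tip [252.75933226 190.61628883]
```

View pics/l3.png

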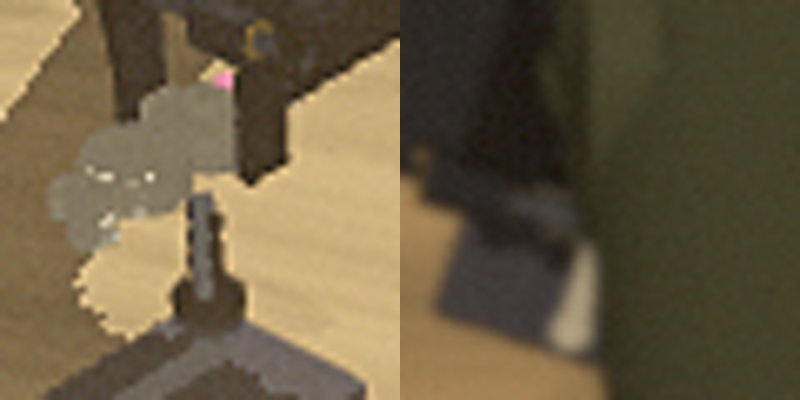

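The scene crop shows the lumbar just above the prong, with the tip at crop (203,195), the body towards the shank, and the handle to the front in the top view. Now a fine correction, then a guarded descent.

Call:
jog_arm(rows="0.07 -0.22 1.2 0.001 0.005 0.007 1;0 0 0 0 0 0 1;0 0 0 0 0 0 1")

```text
time: 6.6
position: [0.5829, -0.0729, 0.1196]
tool_rot: [-3.102, 0.5, -0.008]
ft_force: [0.6, -0.4, -0.3]
grip_width: 0.66
grip_force: 50.0
```

```bash
python3 go.py .581 -.0745 .107 -.32
```

```text
t 6.6 pos [ 0.5829 -0.0729  0.1196] yaw -0.32 zax [ 0.005 -0.001 -1.   ] F [ 0.62 -0.38 -0.3 ] w 0.66 gf 50.0
shift cm [-0.14  0.21  1.26] turn [-0.001 -0.005  0.   ] rows 0.2
```

Call:
jog_arm(rows="0 0 0 0 0 0 1;0 0 0 0 0 0 1")

```text
time: 6.85
position: [0.583, -0.0731, 0.1197]
tool_rot: [-3.101, 0.501, -0.009]
ft_force: [-0.7, 1.2, -1.4]
grip_width: 0.66
grip_force: 50.0
```

```bash
python3 go.py .581 -.0745 .107 -.32;python3 -c "
from h import *
cam('top')";python3 go.py .581 -.0745 .107 -.32
```

```text
t 6.85 pos [ 0.583  -0.0731  0.1197] yaw -0.32 zax [ 0.006 -0.001 -1.   ] F [-0.66  1.2  -1.37] w 0.66 gf 50.0
shift cm [-0.16  0.2   1.27] turn [-0.001 -0.006 -0.   ] rows 0.2
t 6.9 pos [ 0.583  -0.0731  0.1197] yaw -0.32 zax [ 0.005 -0.001 -1.   ] F [-0.48  0.21  0.07] w 0.662 gf 50.0
shift cm [-0.15  0.2   1.27] turn [-0.001 -0.005 -0.   ] rows 0.2
```

Call:
jog_arm(rows="-0.15 0.2 0.5 -0.001 -0.005 0 1;0 0 0.3 0 0 0 1;0 0 0.3 0 0 0 1;0 0 0 0 0 0 1;0 0 0 0 0 0 1")

```text
time: 7.52
position: [0.5809, -0.0744, 0.1085]
tool_rot: [-3.101, 0.501, -0.0]
ft_force: [-0.1, 0.5, -0.6]
grip_width: 0.66
grip_force: 50.0
```

```bash
python3 go.py .581 -.0745 .107 -.32
```

```text
t 7.53 pos [ 0.5809 -0.0744  0.1085] yaw -0.32 zax [ 0. -0. -1.] F [-0.11  0.45 -0.58] w 0.66 gf 50.0
shift cm [0.01 0.01 0.15] turn [-0. -0. -0.] rows 0.0
```

Call:
jog_arm(rows="0 0 0.2 0 0 0 1;0 0 0.1 0 0 0 1;0 0 0 0 0 0 1")

```text
time: 7.9
position: [0.5809, -0.0746, 0.1054]
tool_rot: [3.101, -0.501, 0.0]
ft_force: [1.2, 0.7, -1.3]
grip_width: 0.66
grip_force: 50.0
```

Call:
jog_arm(rows="0 0 0.2 0 0 0 1;0 0 0.1 0 0 0 1;0 0 0 0 0 0 1")

```text
time: 8.28
position: [0.5811, -0.0747, 0.1026]
tool_rot: [3.101, -0.501, 0.001]
ft_force: [0.4, -0.3, -0.3]
grip_width: 0.658
grip_force: 50.0
```

Call:
jog_arm(rows="0 0 0.2 0 0 0 1;0 0 0.1 0 0 0 1;0 0 0 0 0 0 1")

```text
time: 8.65
position: [0.5814, -0.0747, 0.1015]
tool_rot: [3.1, -0.501, 0.002]
ft_force: [-3.0, -1.7, 9.7]
grip_width: 0.66
grip_force: 50.0
```

Call:
jog_arm(rows="0 0 0 0 0 0 1;0 0 0 0 0 0 1")

```text
time: 8.9
position: [0.5814, -0.0747, 0.1015]
tool_rot: [3.1, -0.501, 0.002]
ft_force: [-3.6, -1.1, 9.6]
grip_width: 0.661
grip_force: 50.0
```

Call:
jog_arm(rows="-0.1 0 0.1 0 0 0 1;0 0 0 0 0 0 1")

```text
time: 9.15
position: [0.5813, -0.0747, 0.1013]
tool_rot: [3.1, -0.501, 0.006]
ft_force: [-3.3, -0.3, 11.9]
grip_width: 0.659
grip_force: 50.0
```

Call:
jog_arm(rows="0 0 0.1 0 0 0 1;0 0 0 0 0 0 1")

```text
time: 9.4
position: [0.5813, -0.0746, 0.099]
tool_rot: [3.101, -0.501, 0.006]
ft_force: [3.2, -2.8, -0.2]
grip_width: 0.66
grip_force: 50.0
```

Call:
jog_arm(rows="0.05 0 0.1 0 0 0 1;0 0 0.1 0 0 0 1;0 0 0 0 0 0 1")

```text
time: 9.78
position: [0.5811, -0.0748, 0.0952]
tool_rot: [3.101, -0.501, 0.002]
ft_force: [4.0, -3.4, -2.1]
grip_width: 0.66
grip_force: 50.0
```

Call:
jog_arm(rows="0 0 0.1 0 0 0 1;0 0 0.1 0 0 0 1;0 0 0 0 0 0 1")

```text
time: 10.15
position: [0.5809, -0.075, 0.0932]
tool_rot: [3.101, -0.501, 0.002]
ft_force: [4.3, -2.3, -1.4]
grip_width: 0.661
grip_force: 50.0
```

Call:
jog_arm(rows="0 0 0.1 0 0 0 1;0 0 0.1 0 0 0 1;0 0 0 0 0 0 1")

```text
time: 10.52
position: [0.5809, -0.075, 0.0913]
tool_rot: [3.101, -0.501, 0.002]
ft_force: [4.5, -3.5, -1.4]
grip_width: 0.66
grip_force: 50.0
```

```bash
python3 - <<'E'
from h import *
s=cam("scene"); u,v=[int(a) for a in proj(s,[.581,-.0745,.1])]
print(u-40,v-30,proj(s,[.581,-.0745,.106]))
cv2.imwrite("pics/l4.png",cv2.resize(s["img"][v-30:v+30,u-40:u+40],(800,600),interpolation=cv2.INTER_CUBIC))
E
```

```text
212 162 [252.75933226 190.61628883]
```

View pics/l4.png

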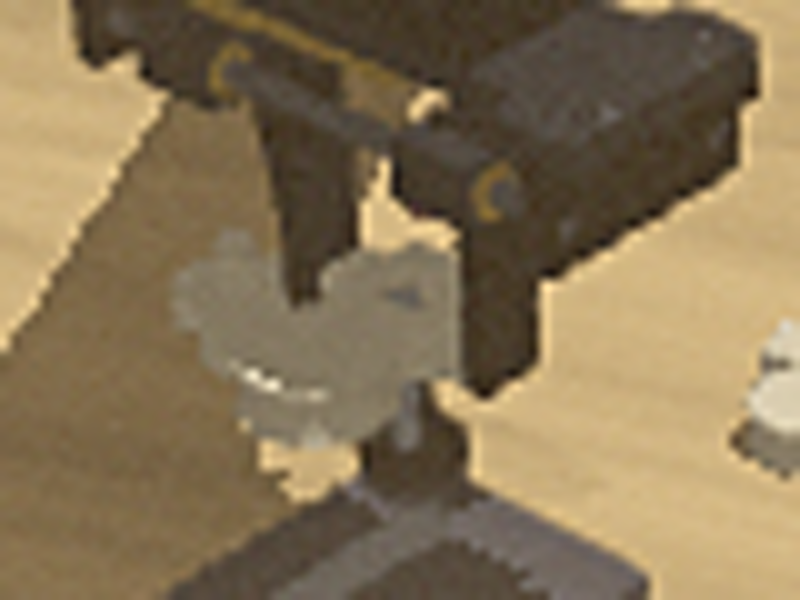

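The picture shows the lumbar level on the prong: the tip is just visible inside the canal at (405,295), the prong continues below at (405,415), and the body is to the shank side. The sideways force is 5 N along hook +x, so I'll ease that way.

Call:
jog_arm(rows="0.15 0 0 0 0 0 1;0 0 0 0 0 0 1;0 0 0 0 0 0 1")

```text
time: 10.95
position: [0.5814, -0.0749, 0.0911]
tool_rot: [3.101, -0.501, -0.001]
ft_force: [1.3, -2.2, -1.0]
grip_width: 0.662
grip_force: 50.0
```

Call:
jog_arm(rows="0 0 0.1 0 0 0 1;0 0 0.1 0 0 0 1;0 0 0 0 0 0 1")

```text
time: 11.32
position: [0.5818, -0.0746, 0.0898]
tool_rot: [3.101, -0.5, 0.0]
ft_force: [1.2, -1.6, 3.1]
grip_width: 0.659
grip_force: 50.0
```

Call:
jog_arm(rows="0 0 0.1 0 0 0 1;0 0 0.1 0 0 0 1;0 0 0 0 0 0 1")

```text
time: 11.7
position: [0.5814, -0.0752, 0.0868]
tool_rot: [3.101, -0.501, -0.001]
ft_force: [1.9, -4.5, -0.8]
grip_width: 0.663
grip_force: 50.0
```

Call:
jog_arm(rows="0.05 0.1 0.1 0 0 0 1;0 0 0.1 0 0 0 1;0 0 0 0 0 0 1")

```text
time: 12.08
position: [0.5819, -0.0758, 0.0851]
tool_rot: [-3.101, 0.501, 0.0]
ft_force: [2.3, -3.0, -3.1]
grip_width: 0.658
grip_force: 50.0
```

Call:
jog_arm(rows="0 0 0.1 0 0 0 1;0 0 0.1 0 0 0 1;0 0 0 0 0 0 1")

```text
time: 12.45
position: [0.5823, -0.0759, 0.0836]
tool_rot: [3.101, -0.501, 0.001]
ft_force: [3.2, -3.6, 0.4]
grip_width: 0.66
grip_force: 50.0
```

Call:
jog_arm(rows="0 0 0.1 0 0 0 1;0 0 0.1 0 0 0 1;0 0 0 0 0 0 1")

```text
time: 12.82
position: [0.5821, -0.0759, 0.0814]
tool_rot: [3.101, -0.501, 0.001]
ft_force: [3.0, -2.7, -0.3]
grip_width: 0.658
grip_force: 50.0
```

Call:
jog_arm(rows="0 0 0.1 0 0 0 1;0 0 0.1 0 0 0 1;0 0 0 0 0 0 1")

```text
time: 13.2
position: [0.582, -0.0759, 0.0793]
tool_rot: [3.101, -0.501, 0.0]
ft_force: [2.7, -3.8, -0.5]
grip_width: 0.657
grip_force: 50.0
```

Call:
jog_arm(rows="0 0 0.1 0 0 0 1;0 0 0.1 0 0 0 1;0 0 0 0 0 0 1")

```text
time: 13.58
position: [0.5818, -0.0759, 0.0772]
tool_rot: [3.101, -0.501, -0.0]
ft_force: [2.7, -4.4, 1.0]
grip_width: 0.659
grip_force: 50.0
```

Call:
jog_arm(rows="0 0 0.1 0 0 0 1;0 0 0.1 0 0 0 1;0 0 0.1 0 0 0 1;0 0 0 0 0 0 1")

```text
time: 14.08
position: [0.5821, -0.0759, 0.0741]
tool_rot: [-3.101, 0.501, -0.0]
ft_force: [3.0, -3.0, -0.8]
grip_width: 0.662
grip_force: 50.0
```

Call:
jog_arm(rows="0 0 0.1 0 0 0 1;0 0 0.1 0 0 0 1;0 0 0.1 0 0 0 1;0 0 0 0 0 0 1")

```text
time: 14.58
position: [0.5819, -0.0758, 0.0713]
tool_rot: [3.101, -0.501, -0.0]
ft_force: [2.3, -3.7, 0.1]
grip_width: 0.66
grip_force: 50.0
```

Call:
jog_arm(rows="0 0 0.1 0 0 0 1;0 0 0.1 0 0 0 1;0 0 0 0 0 0 1")

```text
time: 14.95
position: [0.5819, -0.0759, 0.0692]
tool_rot: [3.101, -0.501, 0.0]
ft_force: [3.2, -4.0, 1.2]
grip_width: 0.66
grip_force: 50.0
```

Call:
jog_arm(rows="0 0 0.1 0 0 0 1;0 0 0.1 0 0 0 1;0 0 0 0 0 0 1")

```text
time: 15.32
position: [0.5819, -0.0759, 0.0672]
tool_rot: [-3.101, 0.501, -0.0]
ft_force: [2.4, -3.5, 0.3]
grip_width: 0.66
grip_force: 50.0
```

Call:
jog_arm(rows="0 0 0.1 0 0 0 1;0 0 0.1 0 0 0 1;0 0 0 0 0 0 1")

```text
time: 15.7
position: [0.5819, -0.0758, 0.0652]
tool_rot: [3.101, -0.501, -0.0]
ft_force: [2.9, -3.0, 1.1]
grip_width: 0.659
grip_force: 50.0
```

Call:
jog_arm(rows="0 0 0.1 0 0 0 1;0 0 0 0 0 0 1;0 0 0 0 0 0 1")

```text
time: 16.08
position: [0.5818, -0.076, 0.0642]
tool_rot: [3.101, -0.501, -0.0]
ft_force: [2.2, -3.7, -0.4]
grip_width: 0.655
grip_force: 50.0
```

Call:
jog_arm(rows="0 0 0.1 0 0 0 1;0 0 0.1 0 0 0 1;0 0 0 0 0 0 1")

```text
time: 16.45
position: [0.5819, -0.0758, 0.0622]
tool_rot: [3.101, -0.501, -0.0]
ft_force: [3.0, -3.3, -0.2]
grip_width: 0.662
grip_force: 50.0
```

Call:
jog_arm(rows="0 0 0.1 0 0 0 1;0 0 0 0 0 0 1")

```text
time: 16.7
position: [0.5819, -0.0758, 0.0613]
tool_rot: [3.101, -0.501, 0.0]
ft_force: [2.4, -3.1, -0.5]
grip_width: 0.662
grip_force: 50.0
```

Call:
jog_arm(rows="0 0 0.1 0 0 0 1;0 0 0 0 0 0 1")

```text
time: 16.95
position: [0.5821, -0.0759, 0.0605]
tool_rot: [3.101, -0.501, 0.001]
ft_force: [2.8, -3.2, 0.3]
grip_width: 0.661
grip_force: 50.0
```

```bash
python3 - <<'E'
from h import *
s=cam("scene"); u,v=[int(a) for a in proj(s,[.581,-.0745,.08])]
print(u-40,v-30,proj(s,[.581,-.0745,.106]))
cv2.imwrite("pics/l5.png",cv2.resize(s["img"][v-30:v+30,u-40:u+40],(800,600),interpolation=cv2.INTER_CUBIC))
E
```

```text
213 168 [252.75933226 190.61628883]
```

View pics/l5.png

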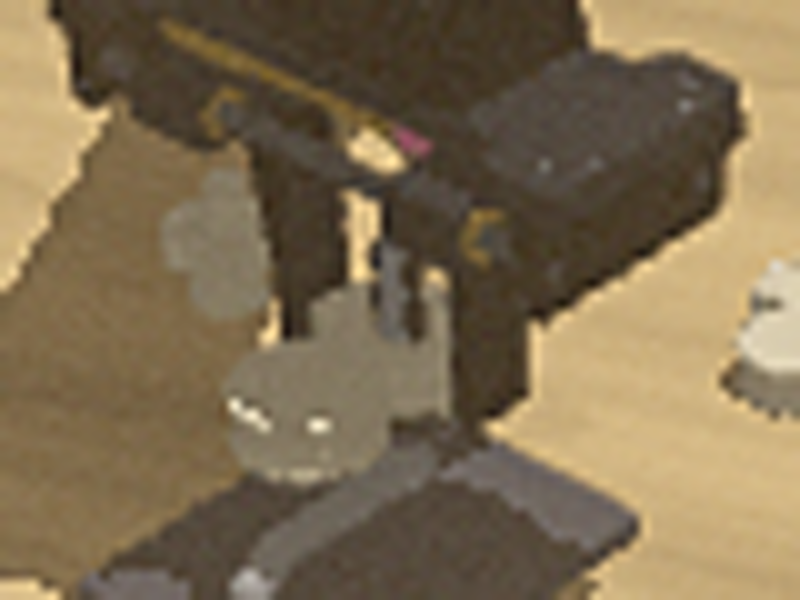

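The lumbar is threaded and level, and the prong stands out above it at (395,290). Continuing down by feel.

Call:
jog_arm(rows="0 0 0.1 0 0 0 1;0 0 0.1 0 0 0 1")

```text
time: 17.25
position: [0.5822, -0.0759, 0.0594]
tool_rot: [3.101, -0.501, 0.001]
ft_force: [0.1, -3.5, 9.7]
grip_width: 0.661
grip_force: 50.0
```

Call:
jog_arm(rows="0 0 0.1 0 0 0 1;0 0 0.1 0 0 0 1")

```text
time: 17.5
position: [0.5823, -0.0759, 0.0586]
tool_rot: [3.101, -0.501, 0.001]
ft_force: [-2.5, -2.3, 15.9]
grip_width: 0.66
grip_force: 50.0
```

Call:
jog_arm(rows="0 0 0.1 0 0 0 1;0 0 0 0 0 0 1")

```text
time: 17.75
position: [0.5823, -0.0759, 0.0583]
tool_rot: [3.1, -0.501, 0.001]
ft_force: [-4.0, -3.4, 16.6]
grip_width: 0.664
grip_force: 50.0
```

Call:
jog_arm(rows="0 0 0 0 0 0 1;0 0 -0.05 0 0 0 1;0 0 0 0 0 0 0.2;0 0 0 0 0 0 -0.6;0 0 0 0 0 0 -1")

```text
time: 18.38
position: [0.5808, -0.0742, 0.0552]
tool_rot: [-3.1, 0.499, 0.004]
ft_force: [-0.7, 1.0, 0.1]
grip_width: 0.808
grip_force: 0.0
```

Call:
jog_arm(rows="0 0 0 0 0 0 -1;0 0 -3 0 0 0 -1;0 0 -5 0 0 0 -1;0 0 -3 0 0 0 -1;0 0 0 0 0 0 -1")

```text
time: 19.0
position: [0.5835, -0.0753, 0.1684]
tool_rot: [-3.101, 0.5, -0.007]
ft_force: [0.3, 0.4, -0.6]
grip_width: 0.999
grip_force: 0.0
```

```bash
python3 go.py .46 -.03 .16 -.03 .4357 -.0018 .06 -.03 .4357 -.0018 .0 -.03
```

```text
t 19.0 pos [ 0.5835 -0.0753  0.1684] yaw -0.32 zax [ 0.004 -0.    -1.   ] F [ 0.25  0.35 -0.56] w 0.999 gf 0.0
shift cm [-13.15  -0.42   0.79] turn [-0.    -0.004 -0.29 ] rows 2.1
shift cm [-2.51 -2.75 10.  ] turn [0. 0. 0.] rows 1.7
shift cm [0. 0. 6.] turn [0. 0. 0.] rows 1.0
```

Call:
jog_arm(rows="-4.4 -0.1 0.3 0 0 -0.1 -1;-4.4 -0.4 0.3 0 0 -0.1 -1;-4.4 -1 0.2 0 0 -0.09 -1;-2 -2 3 0 0 0 -1;-0.5 -0.7 3.5 0 0 0 -1")

```text
time: 19.62
position: [0.4299, -0.0037, 0.0914]
tool_rot: [3.14, -0.046, -0.001]
ft_force: [0.6, 0.2, -0.6]
grip_width: 1.0
grip_force: 0.0
```

Call:
jog_arm(rows="0 0 2 0 0 0 -1;0 0 0 0 0 0 -1;0 0 0 0 0 0 -1")

```text
time: 20.0
position: [0.4318, -0.0045, 0.073]
tool_rot: [-3.141, 0.047, 0.0]
ft_force: [0.8, -0.9, -0.2]
grip_width: 1.004
grip_force: 0.0
```

```bash
python3 go.py .4357 -.0018 .004 -.03
```

```text
t 20.0 pos [ 0.4318 -0.0045  0.073 ] yaw -0.03 zax [-0.  0. -1.] F [ 0.79 -0.89 -0.24] w 1.004 gf 0.0
shift cm [ 0.38 -0.28  6.9 ] turn [-0.  0. -0.] rows 1.1
```

Call:
jog_arm(rows="0.38 -0.28 3 0 0 0 -1;0 0 3 0 0 0 -1;0 0 0.8 0 0 0 -1;0 0 0 0 0 0 -1;0 0 0 0 0 0 -1")

```text
time: 20.62
position: [0.4368, -0.0021, 0.0061]
tool_rot: [3.141, -0.048, 0.004]
ft_force: [-1.2, -0.5, 0.4]
grip_width: 0.998
grip_force: 0.0
```

```bash
python3 go.py .4357 -.0018 .003 -.03
```

```text
t 20.62 pos [ 0.4368 -0.0021  0.0061] yaw -0.03 zax [ 0.002 -0.    -1.   ] F [-1.19 -0.54  0.36] w 0.998 gf 0.0
shift cm [-0.11 -0.02  0.31] turn [ 0.    -0.002 -0.   ] rows 0.1
```

Call:
jog_arm(rows="-0.11 0 0.3 0 0 0 -1;0 0 0 0 0 0 0;0 0 0 0 0 0 1;0 0 0 0 0 0 1;0 0 0 0 0 0 1")

```text
time: 21.25
position: [0.4346, -0.0019, 0.0019]
tool_rot: [3.141, -0.047, 0.0]
ft_force: [-0.3, -0.3, -0.0]
grip_width: 0.631
grip_force: 0.0
```

Call:
jog_arm(rows="0 0 0 0 0 0 1;0 0 0 0 0 0 1")

```text
time: 21.5
position: [0.4345, -0.0019, 0.0019]
tool_rot: [3.141, -0.047, -0.0]
ft_force: [-1.0, 0.1, 0.8]
grip_width: 0.546
grip_force: 50.0
```

```bash
python3 go.py .437 -.0018 .155 -.03 .581 -.0745 .155 -.03 .581 -.0745 .13 -.32
```

```text
t 21.5 pos [ 0.4345 -0.0019  0.0019] yaw -0.03 zax [-0. -0. -1.] F [-0.98  0.14  0.81] w 0.546 gf 50.0
shift cm [  0.25  -0.02 -15.31] turn [ 0.  0. -0.] rows 2.4
shift cm [14.61  6.83  0.  ] turn [0. 0. 0.] rows 2.6
shift cm [0.  0.  2.5] turn [0.   0.   0.29] rows 1.6
```

Call:
jog_arm(rows="0.05 0 -3 0 0 0 1;0.1 0 -5 0 0 0 1;0.1 0 -5 0 0 0 1;2 1 -2.3 0 0 0 1;4.2 2 0 0 0 0 1")

```text
time: 22.12
position: [0.4998, -0.0337, 0.1578]
tool_rot: [3.139, -0.045, 0.008]
ft_force: [1.5, 1.0, -1.2]
grip_width: 0.546
grip_force: 50.0
```

Call:
jog_arm(rows="4.2 1.9 0 0 0 0 1;4.1 1.9 0 0 0 0 1;0 0 0 0 0 0.15 1;0 0 0 0 0 0.14 1;0 0 0 0 0 0 1")

```text
time: 22.75
position: [0.5797, -0.0743, 0.1544]
tool_rot: [-3.102, 0.498, 0.002]
ft_force: [0.1, 0.5, -0.1]
grip_width: 0.544
grip_force: 50.0
```

Call:
jog_arm(rows="0 0 0 0 0 0 1;0 0 0 0 0 0 1")

```text
time: 23.0
position: [0.5798, -0.0743, 0.155]
tool_rot: [3.102, -0.499, 0.0]
ft_force: [0.2, -0.9, -0.9]
grip_width: 0.548
grip_force: 50.0
```

```bash
python3 go.py .580 -.0745 .112 -.32
```

```text
t 23.0 pos [ 0.5798 -0.0743  0.155 ] yaw -0.319 zax [ 0. -0. -1.] F [ 0.19 -0.93 -0.87] w 0.548 gf 50.0
shift cm [0.02 0.02 4.3 ] turn [ 0.    -0.     0.001] rows 0.7
```

Call:
jog_arm(rows="0.02 0.02 2.5 0 0 0 1;0 0 1.8 0 0 0 1;0 0 0 0 0 0 1;0 0 0 0 0 0 1")

```text
time: 23.5
position: [0.5805, -0.0745, 0.1125]
tool_rot: [-3.101, 0.5, -0.001]
ft_force: [0.2, 0.0, -0.7]
grip_width: 0.547
grip_force: 50.0
```

Call:
jog_arm(rows="0 0 0.2 0 0 0 1;0 0 0.2 0 0 0 1;0 0 0.2 0 0 0 1;0 0 0 0 0 0 1")

```text
time: 24.0
position: [0.5799, -0.0746, 0.1058]
tool_rot: [3.101, -0.501, -0.0]
ft_force: [0.4, -0.0, -1.8]
grip_width: 0.546
grip_force: 50.0
```

Call:
jog_arm(rows="0 0 0.2 0 0 0 1;0 0 0.1 0 0 0 1;0 0 0 0 0 0 1")

```text
time: 24.38
position: [0.58, -0.0746, 0.1028]
tool_rot: [3.101, -0.501, -0.0]
ft_force: [-0.8, 0.6, -1.6]
grip_width: 0.546
grip_force: 50.0
```

Call:
jog_arm(rows="0 0 0.1 0 0 0 1;0 0 0.1 0 0 0 1;0 0 0 0 0 0 1")

```text
time: 24.75
position: [0.5801, -0.0746, 0.1009]
tool_rot: [3.101, -0.501, -0.0]
ft_force: [-0.3, 0.0, -0.4]
grip_width: 0.544
grip_force: 50.0
```

Call:
jog_arm(rows="0 0 0.1 0 0 0 1;0 0 0.1 0 0 0 1;0 0 0 0 0 0 1")

```text
time: 25.12
position: [0.58, -0.0754, 0.0988]
tool_rot: [3.1, -0.501, 0.0]
ft_force: [0.0, -1.5, -2.1]
grip_width: 0.545
grip_force: 50.0
```

Call:
jog_arm(rows="0 0 0.1 0 0 0 1;0 0 0.1 0 0 0 1;0 0 0 0 0 0 1")

```text
time: 25.5
position: [0.5799, -0.0749, 0.0967]
tool_rot: [3.101, -0.501, -0.0]
ft_force: [0.8, -2.5, -1.0]
grip_width: 0.545
grip_force: 50.0
```

Call:
jog_arm(rows="0 0 0.1 0 0 0 1;0 0 0.1 0 0 0 1;0 0 0 0 0 0 1")

```text
time: 25.88
position: [0.58, -0.0748, 0.0947]
tool_rot: [3.101, -0.501, -0.0]
ft_force: [-1.0, -3.0, -1.8]
grip_width: 0.547
grip_force: 50.0
```

Call:
jog_arm(rows="0 0 0.1 0 0 0 1;0 0 0.1 0 0 0 1;0 0 0 0 0 0 1")

```text
time: 26.25
position: [0.58, -0.0746, 0.0928]
tool_rot: [3.101, -0.501, -0.0]
ft_force: [-0.8, -3.4, -1.6]
grip_width: 0.546
grip_force: 50.0
```

Call:
jog_arm(rows="0 0.05 0.1 0 0 0 1;0 0 0.1 0 0 0 1;0 0 0.1 0 0 0 1")

```text
time: 26.62
position: [0.5799, -0.0749, 0.0899]
tool_rot: [-3.101, 0.501, -0.0]
ft_force: [-1.7, -2.3, 0.3]
grip_width: 0.546
grip_force: 50.0
```

Call:
jog_arm(rows="0 0 0.1 0 0 0 1;0 0 0.1 0 0 0 1;0 0 0.1 0 0 0 1")

```text
time: 27.0
position: [0.5798, -0.0752, 0.087]
tool_rot: [3.101, -0.501, -0.0]
ft_force: [-2.3, -3.2, 0.9]
grip_width: 0.542
grip_force: 50.0
```

Call:
jog_arm(rows="0 0 0.1 0 0 0 1;0 0 0.1 0 0 0 1;0 0 0.1 0 0 0 1")

```text
time: 27.38
position: [0.5799, -0.0754, 0.0839]
tool_rot: [3.101, -0.501, 0.0]
ft_force: [-0.9, -3.4, 0.5]
grip_width: 0.545
grip_force: 50.0
```

Call:
jog_arm(rows="0 0 0.1 0 0 0 1;0 0 0.1 0 0 0 1;0 0 0 0 0 0 1")

```text
time: 27.75
position: [0.5798, -0.0753, 0.0817]
tool_rot: [3.101, -0.501, -0.0]
ft_force: [-1.5, -4.6, -0.6]
grip_width: 0.542
grip_force: 50.0
```

Call:
jog_arm(rows="0 0 0.1 0 0 0 1;0 0 0.1 0 0 0 1;0 0 0 0 0 0 1")

```text
time: 28.12
position: [0.5798, -0.0752, 0.0797]
tool_rot: [3.101, -0.501, -0.0]
ft_force: [-1.0, -4.9, -1.7]
grip_width: 0.543
grip_force: 50.0
```

Call:
jog_arm(rows="0 0 0.1 0 0 0 1;0 0 0.1 0 0 0 1;0 0 0 0 0 0 1")

```text
time: 28.5
position: [0.5799, -0.0751, 0.0777]
tool_rot: [3.101, -0.501, -0.0]
ft_force: [-0.3, -4.6, -1.0]
grip_width: 0.543
grip_force: 50.0
```

Call:
jog_arm(rows="0 0 0.1 0 0 0 1;0 0 0 0 0 0 1")

```text
time: 28.75
position: [0.5798, -0.075, 0.0767]
tool_rot: [-3.101, 0.501, 0.0]
ft_force: [-1.4, -3.4, -2.0]
grip_width: 0.546
grip_force: 50.0
```

Call:
jog_arm(rows="0 0 0.1 0 0 0 1;0 0 0 0 0 0 1")

```text
time: 29.0
position: [0.5798, -0.0749, 0.0761]
tool_rot: [3.101, -0.5, -0.0]
ft_force: [-2.1, -3.7, 2.8]
grip_width: 0.548
grip_force: 50.0
```

Call:
jog_arm(rows="0 0 0.1 0 0 0 1;0 0 0 0 0 0 1")

```text
time: 29.25
position: [0.5799, -0.075, 0.0757]
tool_rot: [3.101, -0.501, -0.0]
ft_force: [-4.1, -4.0, 5.2]
grip_width: 0.546
grip_force: 50.0
```

Call:
jog_arm(rows="0 0 0.1 0 0 0 1;0 0 0 0 0 0 1")

```text
time: 29.5
position: [0.5799, -0.0749, 0.0753]
tool_rot: [3.101, -0.501, 0.0]
ft_force: [-5.4, -3.4, 7.8]
grip_width: 0.544
grip_force: 50.0
```

Call:
jog_arm(rows="0 0 0.1 0 0 0 1;0 0 0 0 0 0 1")

```text
time: 29.75
position: [0.58, -0.0749, 0.0749]
tool_rot: [3.101, -0.5, 0.0]
ft_force: [-6.5, -3.9, 12.2]
grip_width: 0.547
grip_force: 50.0
```

Call:
jog_arm(rows="0 0 0.1 0 0 0 1;0 0 0 0 0 0 1")

```text
time: 30.0
position: [0.58, -0.0749, 0.0745]
tool_rot: [3.1, -0.5, 0.0]
ft_force: [-7.1, -3.9, 16.1]
grip_width: 0.546
grip_force: 50.0
```

Call:
jog_arm(rows="0 0 0 0 0 0 1;0 0 -0.05 0 0 0 1;0 0 0 0 0 0 0.2;0 0 0 0 0 0 -0.6;0 0 0 0 0 0 -1")

```text
time: 30.62
position: [0.5814, -0.0722, 0.0732]
tool_rot: [-3.098, 0.498, -0.004]
ft_force: [0.8, 2.7, 3.1]
grip_width: 0.691
grip_force: 1.6
```

Call:
jog_arm(rows="0 0 0 0 0 0 -1;0 0 -3 0 0 0 -1;0 0 -4 0 0 0 -1;0 0 -2 0 0 0 -1;0 0 0 0 0 0 -1")

```text
time: 31.25
position: [0.5806, -0.075, 0.1632]
tool_rot: [3.101, -0.501, 0.003]
ft_force: [-0.2, 0.1, -1.2]
grip_width: 0.996
grip_force: 0.0
```

```bash
python3 go.py .468 -.194 .16 -.32 .468 -.194 .06 .49; python3 - <<'E'
from h import *
s=cam("scene"); u,v=[int(a) for a in proj(s,[.581,-.0745,.08])]
k,l=[int(a) for a in proj(s,[.468,-.194,.007])]
I=np.hstack([cv2.resize(s["img"][q-25:q+25,p-25:p+25],(400,400),interpolation=cv2.INTER_CUBIC) for p,q in((u,v),(k,l))])
print(u-25,v-25,k-25,l-25); cv2.imwrite("pics/l6.png",I)
E
```

```text
t 31.25 pos [ 0.5806 -0.075   0.1632] yaw -0.32 zax [ 0.002 -0.001 -1.   ] F [-0.16  0.05 -1.25] w 0.996 gf 0.0
shift cm [-6.94 14.84  0.31] turn [-0.    -0.002 -0.   ] rows 2.6
shift cm [ 0.  0. 10.] turn [ 0.    0.   -0.81] rows 4.3
228 173 210 166
```

View pics/l6.png

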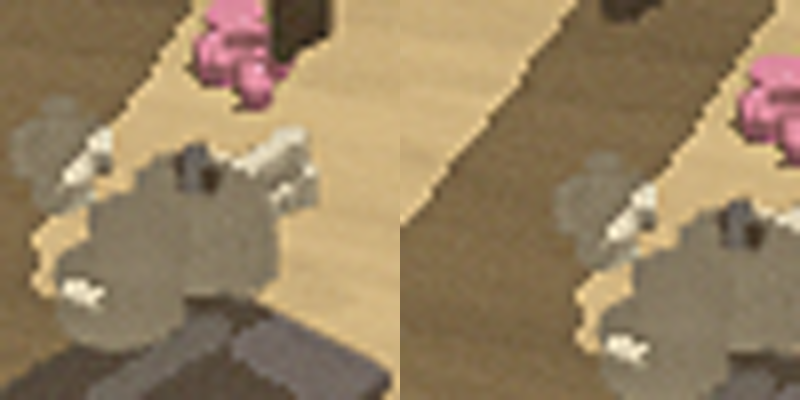

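The stack on the hook is flush and aligned: bodies to the shank, both handles to the front at (285,150), prong tip at (195,165). The cervical is undisturbed at right-crop (600,205). Going for it.

Call:
jog_arm(rows="-2.3 4.9 0 0 0 0 -1;-2.3 4.9 0 0 0 0 -1;-2.3 4.9 0 0 0 0 -1;0 0 2 0 0 -0.16 -1;0 0 2 0 0 -0.16 -1")

```text
time: 31.92
position: [0.4663, -0.1934, 0.1201]
tool_rot: [-3.141, -0.004, 0.004]
ft_force: [0.7, 1.8, -0.2]
grip_width: 1.002
grip_force: 0.0
```

Call:
jog_arm(rows="0 0 2 0 0 -0.16 -1;0 0 2 0 0 -0.16 -1;0 0 1 0 0 -0.17 -1;0 0 0 0 0 0 -1;0 0 0 0 0 0 -1")

```text
time: 32.55
position: [0.4677, -0.1927, 0.0719]
tool_rot: [-3.048, -0.757, 0.001]
ft_force: [0.2, -0.4, -0.3]
grip_width: 0.996
grip_force: 0.0
```

```bash
python3 go.py .468 -.1945 .004 .49
```

```text
t 32.55 pos [ 0.4677 -0.1927  0.0719] yaw 0.487 zax [-0.001  0.001 -1.   ] F [ 0.25 -0.41 -0.26] w 0.996 gf 0.0
shift cm [-0.06  0.18  6.79] turn [-0.001  0.001 -0.003] rows 1.1
```

Call:
jog_arm(rows="-0.06 0.18 3 0 0 0 -1;0 0 3 0 0 0 -1;0 0 0.7 0 0 0 -1;0 0 0 0 0 0 -1;0 0 0 0 0 0 -1")

```text
time: 33.17
position: [0.4695, -0.1951, 0.0067]
tool_rot: [3.046, 0.761, 0.003]
ft_force: [0.6, 0.2, 1.1]
grip_width: 0.998
grip_force: 0.0
```

```bash
python3 go.py .468 -.1945 .003 .49
```

```text
t 33.17 pos [ 0.4695 -0.1951  0.0067] yaw 0.49 zax [ 0.002 -0.001 -1.   ] F [0.58 0.2  1.09] w 0.998 gf 0.0
shift cm [-0.11 -0.13  0.37] turn [ 0.002 -0.001 -0.   ] rows 0.1
```

Call:
jog_arm(rows="-0.11 -0.1 0.35 0 0 0 -1;0 0 0 0 0 0 0;0 0 0 0 0 0 1;0 0 0 0 0 0 1;0 0 0 0 0 0 1")

```text
time: 33.8
position: [0.467, -0.1944, 0.002]
tool_rot: [3.048, 0.762, -0.0]
ft_force: [0.1, 0.3, 0.4]
grip_width: 0.631
grip_force: 0.0
```

Call:
jog_arm(rows="0 0 0 0 0 0 1;0 0 0 0 0 0 1;0 0 0 0 0 0 1")

```text
time: 34.17
position: [0.467, -0.1944, 0.0019]
tool_rot: [3.048, 0.762, -0.0]
ft_force: [0.6, 0.5, 0.1]
grip_width: 0.451
grip_force: 50.0
```

```bash
python3 go.py .468 -.1945 .155 .49 .581 -.0745 .155 .49 .581 -.0745 .13 -.32
```

```text
t 34.17 pos [ 0.467  -0.1944  0.0019] yaw 0.49 zax [ 0. -0. -1.] F [0.61 0.54 0.11] w 0.451 gf 50.0
shift cm [  0.08   0.06 -15.31] turn [ 0.  0. -0.] rows 2.4
shift cm [15.62 -5.27  0.  ] turn [0. 0. 0.] rows 2.6
shift cm [0.  0.  2.5] turn [0.   0.   0.81] rows 4.3
```

Call:
jog_arm(rows="0 0 -3 0 0 0 1;0 0 -5 0 0 0 1;0 0 -5 0 0 0 1;2.6 -0.9 -2.3 0 0 0 1;4.3 -1.4 0 0 0 0 1")

```text
time: 34.8
position: [0.5184, -0.1434, 0.1576]
tool_rot: [3.045, 0.754, 0.005]
ft_force: [0.4, -0.1, -1.1]
grip_width: 0.456
grip_force: 50.0
```

Call:
jog_arm(rows="4.3 -1.4 0 0 0 0.15 1;4.3 -1.4 0 0 0 0 1;0 0 0 0 0 0.16 1;0 0 0 0 0 0.16 1;0 0 0 0 0 0.17 1")

```text
time: 35.42
position: [0.5841, -0.0812, 0.1544]
tool_rot: [-3.132, 0.244, 0.001]
ft_force: [0.8, -0.4, -0.6]
grip_width: 0.451
grip_force: 50.0
```

Call:
jog_arm(rows="0 0 0 0 0 0.17 1;0 0 0 0 0 0 1;0 0 0 0 0 0 1")

```text
time: 35.8
position: [0.5842, -0.0814, 0.1548]
tool_rot: [3.102, -0.496, -0.001]
ft_force: [-0.1, 0.0, -0.5]
grip_width: 0.456
grip_force: 50.0
```

```bash
python3 go.py .5802 -.0747 .112 -.32
```

```text
t 35.8 pos [ 0.5842 -0.0814  0.1548] yaw -0.317 zax [-0.  0. -1.] F [-0.13  0.03 -0.47] w 0.456 gf 50.0
shift cm [-0.59 -0.51  4.28] turn [0.    0.    0.003] rows 0.7
```

Call:
jog_arm(rows="-0.59 -0.51 0 0 0 0.003 1;0 0 2.5 0 0 0 1;0 0 1.5 0 0 0 1;0 0 0 0 0 0 1;0 0 0 0 0 0 1")

```text
time: 36.42
position: [0.5808, -0.0747, 0.1155]
tool_rot: [-3.101, 0.505, -0.001]
ft_force: [-0.7, -0.1, -0.1]
grip_width: 0.45
grip_force: 50.0
```

Call:
jog_arm(rows="0 0 0 0 0 0 1")

```text
time: 36.55
position: [0.581, -0.0748, 0.1158]
tool_rot: [3.101, -0.505, 0.002]
ft_force: [0.8, -0.0, 0.4]
grip_width: 0.453
grip_force: 50.0
```

```bash
python3 go.py .5802 -.0747 .106 -.32
```

```text
t 36.55 pos [ 0.581  -0.0748  0.1158] yaw -0.323 zax [ 0.002 -0.    -1.   ] F [ 0.8  -0.04  0.38] w 0.453 gf 50.0
shift cm [-0.08  0.01  0.98] turn [-0.    -0.002 -0.003] rows 0.2
```

Call:
jog_arm(rows="-0.08 0 0.3 0 0 0 1;0 0 0.3 0 0 0 1;0 0 0.3 0 0 0 1;0 0 0 0 0 0 1")

```text
time: 37.05
position: [0.5792, -0.0745, 0.1055]
tool_rot: [3.101, -0.505, -0.001]
ft_force: [-0.5, 0.0, -0.9]
grip_width: 0.454
grip_force: 50.0
```

Call:
jog_arm(rows="0 0 0.2 0 0 0 1;0 0 0.1 0 0 0 1;0 0 0 0 0 0 1")

```text
time: 37.42
position: [0.5795, -0.0745, 0.1028]
tool_rot: [3.101, -0.505, -0.0]
ft_force: [0.8, -0.4, -0.2]
grip_width: 0.454
grip_force: 50.0
```

Call:
jog_arm(rows="0 0 0.1 0 0 0 1;0 0 0.1 0 0 0 1;0 0 0 0 0 0 1")

```text
time: 37.8
position: [0.5795, -0.0746, 0.1009]
tool_rot: [3.101, -0.505, -0.0]
ft_force: [-0.1, -0.6, -0.1]
grip_width: 0.452
grip_force: 50.0
```

Call:
jog_arm(rows="0 0 0.1 0 0 0 1;0 0 0.1 0 0 0 1;0 0 0 0 0 0 1")

```text
time: 38.17
position: [0.5793, -0.0752, 0.0987]
tool_rot: [3.1, -0.506, -0.001]
ft_force: [-0.9, -2.1, -0.9]
grip_width: 0.45
grip_force: 50.0
```

Call:
jog_arm(rows="0.05 0 0.1 0 0 0 1;0 0 0.1 0 0 0 1;0 0 0 0 0 0 1")

```text
time: 38.55
position: [0.5799, -0.0751, 0.0967]
tool_rot: [3.1, -0.506, -0.0]
ft_force: [-0.4, -3.3, -1.0]
grip_width: 0.452
grip_force: 50.0
```

Call:
jog_arm(rows="0 0 0.1 0 0 0 1;0 0 0.1 0 0 0 1;0 0 0 0 0 0 1")

```text
time: 38.92
position: [0.58, -0.0748, 0.0949]
tool_rot: [3.1, -0.506, 0.0]
ft_force: [-0.5, -3.1, -0.3]
grip_width: 0.45
grip_force: 50.0
```

Call:
jog_arm(rows="0 0 0.1 0 0 0 1;0 0 0.1 0 0 0 1;0 0 0 0 0 0 1")

```text
time: 39.3
position: [0.58, -0.0748, 0.0928]
tool_rot: [3.101, -0.506, -0.0]
ft_force: [-0.3, -2.4, -0.8]
grip_width: 0.451
grip_force: 50.0
```

Call:
jog_arm(rows="0 0 0.1 0 0 0 1;0 0 0 0 0 0 1")

```text
time: 39.55
position: [0.5801, -0.0747, 0.0922]
tool_rot: [3.1, -0.505, 0.0]
ft_force: [-1.0, -2.8, 3.6]
grip_width: 0.455
grip_force: 50.0
```

Contact has begun, so I'm pressing home.

Call:
jog_arm(rows="0 0 0.1 0 0 0 1;0 0 0 0 0 0 1")

```text
time: 39.8
position: [0.5802, -0.0747, 0.0916]
tool_rot: [3.1, -0.505, 0.001]
ft_force: [-2.2, -3.3, 5.7]
grip_width: 0.451
grip_force: 50.0
```

Call:
jog_arm(rows="0 0 0.1 0 0 0 1;0 0 0 0 0 0 1")

```text
time: 40.05
position: [0.5803, -0.0748, 0.0913]
tool_rot: [3.1, -0.505, 0.001]
ft_force: [-3.9, -3.3, 8.6]
grip_width: 0.456
grip_force: 50.0
```

Call:
jog_arm(rows="0 0 0.1 0 0 0 1;0 0 0 0 0 0 1")

```text
time: 40.3
position: [0.5804, -0.0748, 0.0908]
tool_rot: [3.1, -0.505, 0.001]
ft_force: [-4.9, -2.7, 11.0]
grip_width: 0.456
grip_force: 50.0
```

Call:
jog_arm(rows="0 0 0.1 0 0 0 1;0 0 0 0 0 0 1;0 0 0 0 0 0 1")

```text
time: 40.67
position: [0.5805, -0.0748, 0.0905]
tool_rot: [3.1, -0.505, 0.002]
ft_force: [-6.2, -2.7, 15.8]
grip_width: 0.455
grip_force: 50.0
```

Call:
jog_arm(rows="0 0 -0.05 0 0 0 1;0 0 0 0 0 0 0.2;0 0 0 0 0 0 -0.6;0 0 0 0 0 0 -1;0 0 0 0 0 0 -1")

```text
time: 41.3
position: [0.5802, -0.0734, 0.0883]
tool_rot: [-3.1, 0.503, -0.0]
ft_force: [-0.5, -0.2, 0.1]
grip_width: 0.714
grip_force: 0.0
```

Call:
jog_arm(rows="0 0 -3 0 0 0 -1;0 0 -5 0 0 0 -1;0 0 -5 0 0 0 -1;-3 5 -1 0 0 0 -1;-3 5 0 0 0 0 -1")

```text
time: 41.92
position: [0.4907, -0.1511, 0.2289]
tool_rot: [3.101, -0.503, 0.002]
ft_force: [-0.8, -1.5, -1.5]
grip_width: 0.995
grip_force: 0.0
```

Call:
jog_arm(rows="-2 5 0 0 0 0 -1;0 5 0 0 0 0 -1;0 0 0 0 0 0 -1;0 0 0 0 0 0 -1")

```text
time: 42.42
position: [0.4406, -0.2382, 0.2277]
tool_rot: [-3.1, 0.505, 0.002]
ft_force: [-0.4, -0.2, 0.2]
grip_width: 1.004
grip_force: 0.0
```

```bash
python3 go.py; python3 - <<'E'
from h import *
I=[]
for n in("scene","top"):
    s=cam(n); u,v=[int(a) for a in proj(s,[.581,-.0745,.08])]
    I.append(cv2.resize(s["img"][v-25:v+25,u-25:u+25],(400,400),interpolation=cv2.INTER_CUBIC))
cv2.imwrite("pics/l7.png",np.hstack(I))
E
```

```text
t 42.42 pos [ 0.4406 -0.2382  0.2277] yaw -0.323 zax [-0.001  0.001 -1.   ] F [-0.43 -0.18  0.21] w 1.004 gf 0.0
```

View pics/l7.png

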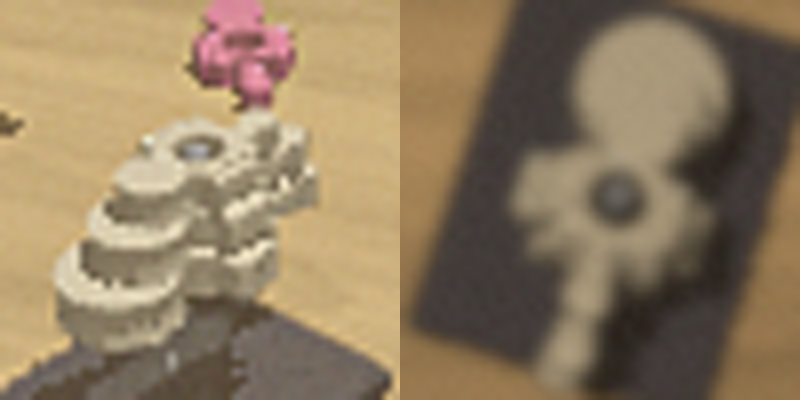

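The three vertebrae are stacked flush: prong at (198,148) in the left crop and (617,195) in the right, bodies to the shank, handles aligned to the front. The gripper is clear of everything.

```bash
python3 -c "
from bench import ticket
print(ticket.close_job())"
```

```text
the job is handed in; nothing more can be done
None
```

The lumbar, thoracic and cervical models are back on the J-hook in that order, each pressed home to about 16 N in all (over the advised 12–14 N, under the 20 N limit), with handles to the front and the gripper clear; the job was handed in at about 42.5 s, with no verdict shown.

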